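# Hang the rinsed cups on the draining stand

## Robot

A 6-joint arm with a two-finger parallel gripper is mounted at the origin on the work surface. World frame = base frame: x ahead of the robot, y to its left, z up, the work surface at z = 0. Lengths are in m, angles in rad, forces in N, time in s.
With the tool pointing down it reaches from about 0.15 to 0.775 m from the base axis. Payload 6.1 kg.
Tool frame: the origin (TCP) lies midway between the tips of the shut fingers; the grasp point (between the pads) lies 19 mm behind it; z points along the fingers, y is the line along which they close (so a half turn about z gives the same grasp; the last joint's range is limited). The gripper opens to 85 mm and grips with 20 to 120 N. Pads are 22 mm wide; open, the fingers measure 114 mm over their backs; the gripper's body (76 mm by 85 mm) begins 54 mm behind the grasp point. The pads swing forward as they close: fully open they stand 13 mm farther back than shut.
Start: joints at [-1.115, 0.126, -0.04, 1.405, 0, 1.571], TCP at [0.231, -0.471, 0.231] pointing down, gripper open.
Joint ranges: [-2.72, 2.72], [-0.95, 1.95], [-1.27, 1.35], [-1.78, 2.02], [-1.46, 1.47], [-3.14, 3.14]. Speed limits (rad/s): [2.39, 2.39, 3.01, 3.14, 3.14, 3.14].

## Interface

Orientations are given as a 3x3 rotation matrix whose columns are the frame's x, y, z axes.
In Python, from rig import ctrl gives the robot as it stands.
- The arm moves only by the tool move_arm, never from a script. Its arguments are lists of equal length, an entry for each row: "offset": the shift along the tool's x, y, z in cm, a list of three; "dr": the turn, a rotation vector about the tool's x, y, z in rad, a list of three. A call has 1 to 20 rows; each row shifts and turns the commanded pose from where the row before left it, along the tool's axes as they then stand; what a row does not reach is not made up. A row lasts 1/10 s, in which the tool goes at most 50 mm and 8.59 degrees, less where a joint would pass 70% of its speed; a pose out of reach is approached as far as the arm can. A call with a gripper value outside its range is refused whole. "gripper" is the opening, from 0 (shut) to 1 (fully open), set as the call begins (left out, the last holds). The fingers move at their own pace and stop on an object; the grip force is fixed at half the most. Time passes only in rows, so rows that do not move let the fingers close. It gives the time, the measured TCP pose, the force, the opening and the grip force at its end, in the units of the state.
- ctrl.sense(): the state, without advancing time (a new reading comes with each control period).
- ctrl.snapshot(name): name is "scene" or "top" or "wrist"; returns a dict with "frame" (420x560x3 uint8, blue, green, red), "z_map" (420x560 float32, m along the optical axis (not along the pixel's ray), 0 where there is no reading), "fx", "fy", "cx", "cy" (pixels), "world_to_cam" (4x4, takes a point from world to camera coordinates); the wrist camera has in their place "tool_from_camera" (4x4, takes a point from camera to tool coordinates, whose origin is the TCP and whose axes are the flange's). Camera axes: x right, y down, z forward; pixel columns grow to the right and rows downward; lengths in m; the calibration is good to about 2 mm. The wrist camera is an equidistant fisheye: a pixel r from the principal point sees the ray r / f radians off the axis. A picture is of the moment at which its call begins: read the wrist's pose just before it.
- ctrl.sign_off(): hands the job in; it is judged then, once.
The state is a dict: "time": time; "joints": joint angles; "dq": joint speeds; "joint_torque": joint torques, N m; "position": TCP position; "tcp_rot": TCP orientation; "wrist_force": force on the tool from outside, world axes, zero at the start; "ft_torque": the same for the moment, N m; "gripper_width": finger opening in m; "grip_force": force on a finger pad.
Only numpy, scipy, OpenCV 4.12 (cv2) and the standard library are available. Lean on these libraries where they do the work, as an engineer would, in place of code of your own. Each camera call takes 0.05 s, during which the arm holds its last target. There are 200 camera calls.

## Task

Get the draining stand ready and load it: take the bell hammer out of the open drip drawer and lay it on the walnut stand, then push the drip drawer fully home until it snaps in at its catch. Hang every rinsed metal cup from the enamel tray mouth-down on a draining peg of its own, pushed on until the peg's tip meets the cup's bottom, and leave the other things on the bench undisturbed.

Things in the scene. Friction and masses are not known exactly. Their poses are not given: they have to be found in the camera images.
- cup0_mid (a point): grey metal rinsing cup, one of up to four alike, None if absent; starts mouth-down in the tray. 72 mm tall, 52 mm outside diameter, flaring to 62 mm over the 14 mm next to the mouth, heavy lip, wall 3 mm, closed bottom 5 mm thick, about 0.15 kg. The point is its centre, 36 mm from either end; its z axis runs from mouth to closed bottom, so z is up while it is mouth-down
- cup1_mid (a point): grey metal rinsing cup, one of up to four alike, None if absent; starts mouth-down in the tray. 72 mm tall, 52 mm outside diameter, flaring to 62 mm over the 14 mm next to the mouth, heavy lip, wall 3 mm, closed bottom 5 mm thick, about 0.15 kg. The point is its centre, 36 mm from either end; its z axis runs from mouth to closed bottom, so z is up while it is mouth-down
- cup2_mid (a point): grey metal rinsing cup, one of up to four alike, None if absent; starts mouth-down in the tray. 72 mm tall, 52 mm outside diameter, flaring to 62 mm over the 14 mm next to the mouth, heavy lip, wall 3 mm, closed bottom 5 mm thick, about 0.15 kg. The point is its centre, 36 mm from either end; its z axis runs from mouth to closed bottom, so z is up while it is mouth-down
- cup3_mid (a point): grey metal rinsing cup, one of up to four alike, None if absent; starts mouth-down in the tray. 72 mm tall, 52 mm outside diameter, flaring to 62 mm over the 14 mm next to the mouth, heavy lip, wall 3 mm, closed bottom 5 mm thick, about 0.15 kg. The point is its centre, 36 mm from either end; its z axis runs from mouth to closed bottom, so z is up while it is mouth-down
- peg0 (a point): seat point on draining peg 0, a fixed white round peg, 22 mm in diameter, round-ended, leaning 35 degrees from upright to the drawer side. This frame's z points along the peg to its tip, 31 mm beyond this point; y runs along the row. A seated cup has its centre about here (it is loose on the peg: up to 15 mm aside) and its z roughly along the peg's z (it swings some 15 degrees)
- peg1 (a point): seat point on draining peg 1, a fixed white round peg, 22 mm in diameter, round-ended, leaning 35 degrees from upright to the drawer side. This frame's z points along the peg to its tip, 31 mm beyond this point; y runs along the row. A seated cup has its centre about here (it is loose on the peg: up to 15 mm aside) and its z roughly along the peg's z (it swings some 15 degrees)
- peg2 (a point): seat point on draining peg 2, a fixed white round peg, 22 mm in diameter, round-ended, leaning 35 degrees from upright to the drawer side. This frame's z points along the peg to its tip, 31 mm beyond this point; y runs along the row. A seated cup has its centre about here (it is loose on the peg: up to 15 mm aside) and its z roughly along the peg's z (it swings some 15 degrees)
- peg3 (a point): seat point on draining peg 3, a fixed white round peg, 22 mm in diameter, round-ended, leaning 35 degrees from upright to the drawer side. This frame's z points along the peg to its tip, 31 mm beyond this point; y runs along the row. A seated cup has its centre about here (it is loose on the peg: up to 15 mm aside) and its z roughly along the peg's z (it swings some 15 degrees)
- rack: steel draining stand, fixed: base 180 mm deep (x), 380 mm wide (y), 55 mm tall, origin at the centre of its underside. Pegs 0 to 3 stand in one row from its +y end to its -y end, 100 mm apart, tips about 150 mm above the bench. The drip drawer is in the middle of the base and slides out to -x
- drawer_front (a point): centre of the outer face of the drip drawer's front panel, 212 mm wide, 42 mm tall (5 to 47 mm above the bench), 8 mm thick, no handle: push on the face along +x of this frame. Inside, the drawer is 192 mm wide, floor 10 mm above the bench, side walls up to 34 mm; only the part pulled out of the base is open from above
- drip_drawer (a joint): how far the drip drawer is open, m: 0 is home, about 0.10 to 0.12 at the start. Sliding friction is about 1 N; the spring catch resists with about 6 N from 16 mm to 7 mm open, then pulls the drawer home
- hammer_mid (a point): polished nickel bell hammer, lying level in the open part of the drip drawer. Round rod 9 mm in diameter between a 26 mm ball (-x end) and a 26 mm diameter, 32 mm long crosswise cylindrical head (+x end), whose centres are 100 mm apart; 126 mm long, 0.1 kg. The point is the middle of the rod, 13 mm above what it lies on; x runs along the rod
- stand: low walnut movement stand, fixed: a block with a grey felt top, 90 mm (x) by 120 mm (y), top 30 mm above the bench; origin at the centre of its underside
- hammer: the bell hammer as a body; its origin is 13 mm below the middle of the rod
- tray: chipped white enamel tray, fixed, 260 mm (x) by 220 mm (y), rim 18 mm high, floor 4 mm above the bench; its centre lies 90 mm to -x of this origin
- wheel: bystander: brass dial train wheel lying flat, 74 mm across, hub 12 mm high; origin at its underside
- oil_jar: bystander: amber glass oil jar, 48 mm across, 70 mm tall; origin at its underside
- screwdriver: bystander: screwdriver, 150 mm long, lying on the bench; origin at its underside
Mind the look-alikes: they are no part of the job. Of the things that look like the stand, take the one that is farthest to the robot's right at the start.

How it is judged:
By the outcome, as a careful person would: the job done as asked, in the order asked, and still so for the second after the job is handed in, with the robot touching nothing.
Of cup0, cup1, cup2, cup3 only 3 to 4 are there at a start; the rules pass over those that are not, and their reading is None.
At some moment in a run one of cup0, cup1, cup2, cup3 may be knocked a few centimetres aside while the robot is not near it.
It also fails if it takes over 192 s, if anything falls off the work surface, if the arm or the gripper's body presses on something with over 40 N, if the wrist force passes 120 N, or if a joint passes its speed limit or range.

## Working session

There is one attempt and no reset: what is moved stays moved. The work goes in short steps, Python scripts to look and compute and a tool call to move; the robot and the scene stay as the last step left them, time stands still between calls to the robot, and variables do not carry over. Pictures are saved under pics/ and viewed, at most 14 in all, crops included, and the job is handed in when it is done.

Besides the shell and the picture viewer there is one more tool, called after ">>>" as name(argument=value, ...) on one line, values as JSON. move_arm: Moves the arm, as the interface text tells. Its arguments: {"type":"object","properties":{"offset":{"type":"array"},"dr":{"type":"array"},"gripper":{"type":"number"}},"required":["offset","dr"]}

```bash
ls; mkdir -p pics
cat > h.py <<'E'
import numpy as np, cv2, pickle
from rig import ctrl
def snap(n,tag):
    s=ctrl.sense(); d=ctrl.snapshot(n); d['pose']=(np.array(s['position']),np.array(s['tcp_rot']))
    pickle.dump(d,open(f'pics/{tag}.pkl','wb')); cv2.imwrite(f'pics/{tag}.png',d['frame']); return d
def load(tag): return pickle.load(open(f'pics/{tag}.pkl','rb'))
def cloud(d):
    "world xyz per pixel (static cams)"
    z=d['z_map']; v,u=np.mgrid[:z.shape[0],:z.shape[1]]
    P=np.stack([(u-d['cx'])/d['fx']*z,(v-d['cy'])/d['fy']*z,z],-1)
    if 'tool_from_camera' in d:
        x=(u-d['cx'])/d['fx'];y=(v-d['cy'])/d['fy'];r=np.hypot(x,y)+1e-9
        k=np.tan(r)/r; P=np.stack([x*k*z,y*k*z,z],-1)
        T=np.array(d['tool_from_camera']); p,R=d['pose']
        W=(P@T[:3,:3].T+T[:3,3])@R.T+p
    else:
        T=np.linalg.inv(np.array(d['world_to_cam'])); W=P@T[:3,:3].T+T[:3,3]
    W[z<=0]=np.nan; return W
E
python3 - <<'E'
from h import *
for n in('scene','top'):
    d=snap(n,n+'0'); print(n,d['fx'],np.round(np.linalg.inv(d['world_to_cam']),3).tolist())
d=snap('wrist','wrist0');print(d['fx'],np.round(d['tool_from_camera'],3).tolist())
print(ctrl.sense())
a=[cv2.imread(f'pics/{n}0.png') for n in('scene','top')]
E
```

```text
pics
scene 425.1674425325311 [[0.143, 0.824, -0.548, 1.21], [0.99, -0.111, 0.092, -0.065], [0.015, -0.555, -0.832, 1.161], [0.0, 0.0, 0.0, 1.0]]
top 424.301599541911 [[-0.018, -0.998, 0.065, 0.443], [-1.0, 0.019, 0.018, 0.023], [-0.019, -0.065, -0.998, 1.243], [0.0, 0.0, 0.0, 1.0]]
325.19226210127806 [[0.001, -0.947, -0.321, 0.083], [1.0, 0.001, 0.001, 0.001], [-0.001, -0.321, 0.947, -0.143], [0.0, 0.0, 0.0, 1.0]]
{'time': 0.15, 'joints': array([-1.11499508e+00,  1.26243121e-01, -4.03394821e-02,  1.40539233e+00,
       -1.93104728e-05,  1.57077484e+00]), 'dq': array([ 0.00122512, -0.00098083,  0.0017209 ,  0.00011798, -0.00038787,
       -0.00120704]), 'joint_torque': array([ 4.56286934e-04, -4.36277568e+01,  3.53147829e+01,  1.35457868e-02,
       -2.15110276e-05, -4.28129127e-06]), 'position': array([ 0.23095892, -0.47113639,  0.2307232 ]), 'tcp_rot': array([[ 8.97899153e-01,  4.40200890e-01, -5.36140937e-04],
       [ 4.40201216e-01, -8.97898540e-01,  1.04978213e-03],
       [-1.92851374e-05, -1.17860838e-03, -9.99999305e-01]]), 'wrist_force': array([0.2907362 , 0.20238831, 0.29474753]), 'ft_torque': array([-0.00412068,  0.0279159 , -0.0177628 ]), 'grip_force': 0.0, 'gripper_width': 0.08504967026957191}
```

View pics/top0.png

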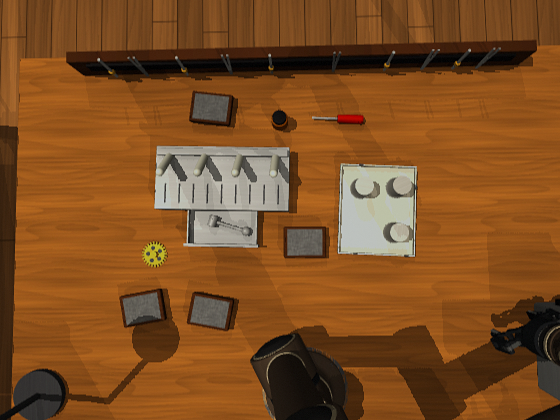

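View pics/scene0.png

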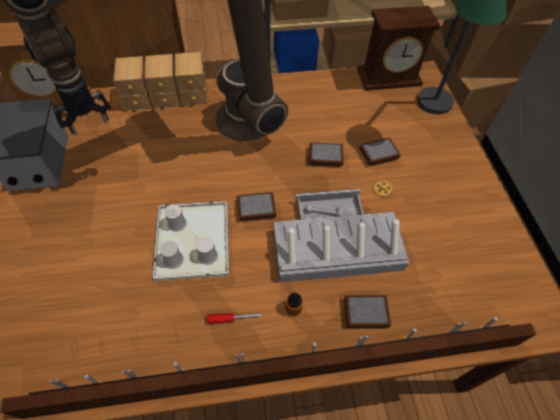

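Run:
```python
from h import *
np.set_printoptions(precision=3,suppress=True)
d=load('top0');W=cloud(d)
for n,(u,v) in dict(tableA=(450,330),tableB=(60,120),st=(305,242),cup1=(366,186),cup2=(404,185),cup3=(399,229),trayfl=(370,230),floor=(200,240),ball=(214,218),rod=(230,224),head=(248,229),base=(175,200),front=(220,245),base2=(270,205)).items(): print(n,W[v,u])
m=lambda z0,z1,u0,u1,v0,v1:(lambda Q:Q[(Q[:,2]>z0)&(Q[:,2]<z1)])(W[v0:v1,u0:u1].reshape(-1,3))
Q=m(.02,.04,275,335,220,265);print('stand',len(Q),Q.min(0),Q.max(0),np.median(Q,0), cv2.minAreaRect(Q[:,:2].astype('f4')*1000))
Q=m(.05,.062,140,300,140,220);print('rack',cv2.minAreaRect(Q[:,:2].astype('f4')*1000))
Q=m(.04,.052,180,262,235,252);print('front',cv2.minAreaRect(Q[:,:2].astype('f4')*1000),np.median(Q[:,2]))
Q=m(.065,.09,335,420,160,262);print('cups z',np.median(Q[:,2]))
# cup tops clusters
msk=((W[...,2]>.068)&(W[...,2]<.085)).astype('u1');msk[:, :335]=0;msk[:,420:]=0
n,l,s,c=cv2.connectedComponentsWithStats(msk)
for i in range(1,n):
    if s[i,4]>30: Q=W[l==i];print('cup',s[i,4],(Q.min(0)+Q.max(0))/2,np.ptp(Q,0),c[i])
msk=((W[...,2]>.12)&(W[...,2]<.165)).astype('u1');msk[:,:140]=0;msk[:,300:]=0;msk[:140]=0;msk[210:]=0
n,l,s,c=cv2.connectedComponentsWithStats(msk)
for i in range(1,n):
    Q=W[l==i];t=Q[Q[:,2]>Q[:,2].max()-.008];print('peg',s[i,4],Q.max(0)[2],t.mean(0),c[i])
# scene-camera check
d=load('scene0');V=cloud(d)
for n,(u,v) in dict(st=(256,206),c1=(174,211),c2=(170,246),c3=(205,244),p0=(398,221),p1=(363,223),p2=(327,228),p3=(293,230),rod=(325,211)).items(): print(n,V[v,u])
def cl(V,x0,x1,y0,y1,z0,z1):
    Q=V.reshape(-1,3);return Q[(Q[:,0]>x0)&(Q[:,0]<x1)&(Q[:,1]>y0)&(Q[:,1]<y1)&(Q[:,2]>z0)&(Q[:,2]<z1)]
np.save('pics/V.npy',V);np.save('pics/W.npy',W)
```

```text
tableA [ 0.163 -0.42  -0.002]
tableB [ 0.8    0.72  -0.003]
st [ 0.422 -0.009  0.033]
cup1 [ 0.573 -0.179  0.075]
cup2 [ 0.574 -0.282  0.079]
cup3 [ 0.453 -0.265  0.078]
trayfl [ 0.453 -0.199  0.007]
floor [0.432 0.295 0.011]
ball [0.494 0.249 0.037]
rod [0.477 0.205 0.029]
head [0.461 0.153 0.032]
base [0.546 0.356 0.055]
front [0.418 0.231 0.047]
base2 [0.527 0.088 0.057]
stand 1339 [ 0.378 -0.067  0.022] [0.468 0.051 0.039] [ 0.423 -0.007  0.031] ((422.89337158203125, -7.812610626220703), (117.25181579589844, 88.59281158447266), 88.95769500732422)
rack ((608.9961547851562, 224.07833862304688), (380.7212219238281, 180.33816528320312), 87.98663330078125)
front ((424.6195068359375, 230.74551391601562), (209.58770751953125, 19.924304962158203), 87.45159912109375) 0.047377475010131676
cups z 0.07614366136143724
cup 130 [ 0.929 -0.175  0.076] [0.014 0.145 0.017] [360.2    60.254]
cup 71 [ 0.93  -0.298  0.076] [0.008 0.078 0.017] [405.014  59.338]
cup 286 [ 0.577 -0.277  0.076] [0.051 0.05  0.014] [401.755 184.297]
cup 285 [ 0.576 -0.173  0.075] [0.05  0.051 0.013] [363.891 184.954]
cup 290 [ 0.447 -0.265  0.075] [0.047 0.051 0.014] [398.703 231.483]
peg 102 0.1540519872673678 [0.617 0.372 0.149] [160.608 168.696]
peg 96 0.15663615099924488 [0.613 0.272 0.151] [197.99  169.323]
peg 97 0.1549514727966801 [0.609 0.173 0.15 ] [235.598 169.649]
peg 91 0.1552875795955262 [0.606 0.073 0.15 ] [273.363 170.242]
st [ 0.432 -0.007  0.033]
c1 [ 0.449 -0.26   0.078]
c2 [ 0.571 -0.272  0.078]
c3 [ 0.578 -0.172  0.078]
p0 [0.618 0.38  0.149]
p1 [0.609 0.281 0.147]
p2 [0.614 0.175 0.149]
p3 [0.606 0.08  0.147]
rod [0.477 0.211 0.027]
```

Run:
```python
import cv2,numpy as np
a=cv2.imread('pics/top0.png')[140:270,140:430]
cv2.imwrite('pics/crop.png',cv2.resize(a,None,fx=2.7,fy=2.7,interpolation=cv2.INTER_CUBIC))
```

```text
(no output)
```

View pics/crop.png

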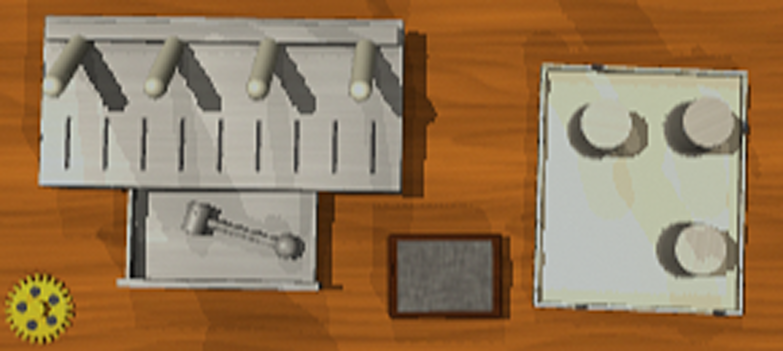

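Candidates for the walnut stand in the top view are (212,109), (305,242), (143,307) and (212,310). I take (305,242), which is farthest to the robot's right at y≈-0.008 and measures 88x117 mm. Three cups stand at (364,185), (402,184) and (399,231), so the fourth is absent. The hammer's head is at (213,218) and its ball at (248,229).

```bash
cat >> h.py <<'E'
from scipy.spatial.transform import Rotation as Ro
np.set_printoptions(precision=4,suppress=True)
def down(a,tilt=0,taz=0):
    "tool x at world yaw a (deg), pointing down; then tilted so z leans to azimuth taz by tilt"
    c,s=np.cos(np.radians(a)),np.sin(np.radians(a)); R=np.array([[c,s,0],[s,-c,0],[0,0,-1.]])
    t=np.radians(taz); k=np.array([np.sin(t),-np.cos(t),0])  # rotating -z about k leans to taz
    return Ro.from_rotvec(np.radians(tilt)*k).as_matrix()@R
def plan(p,R,N,frm=None):
    s=ctrl.sense(); p0,R0=frm or (np.array(s['position']),np.array(s['tcp_rot']))
    rv=Ro.from_matrix(R0.T@R).as_rotvec(); dr=rv/N
    S=sum(Ro.from_rotvec(dr*k).as_matrix() for k in range(N))
    off=np.linalg.solve(S,R0.T@(np.array(p)-p0))*100
    print(N,'off',np.round(off,3).tolist(),np.round(np.linalg.norm(off),2),'dr',np.round(dr,4).tolist(),np.round(np.linalg.norm(dr),3))
    return np.array(p),R
E
python3 - <<'E'
from h import *
print(down(0,35,0))
plan([.4775,.201,.17],down(71),20)
E
```

```text
[[ 0.8192  0.      0.5736]
 [ 0.     -1.      0.    ]
 [ 0.5736  0.     -0.8192]]
20 off [3.395, -1.401, 0.305] 3.69 dr [-0.0001, -0.0, -0.0392] 0.039
```

>>> move_arm(offset=[[3.4,-1.4,0.3],[3.4,-1.4,0.3],[3.4,-1.4,0.3],[3.4,-1.4,0.3],[3.4,-1.4,0.3],[3.4,-1.4,0.3],[3.4,-1.4,0.3],[3.4,-1.4,0.3],[3.4,-1.4,0.3],[3.4,-1.4,0.3],[3.4,-1.4,0.3],[3.4,-1.4,0.3],[3.4,-1.4,0.3],[3.4,-1.4,0.3],[3.4,-1.4,0.3],[3.4,-1.4,0.3],[3.4,-1.4,0.3],[3.4,-1.4,0.3],[3.4,-1.4,0.3],[3.4,-1.4,0.3]], dr=[[0,0,-0.039],[0,0,-0.039],[0,0,-0.039],[0,0,-0.039],[0,0,-0.039],[0,0,-0.039],[0,0,-0.039],[0,0,-0.039],[0,0,-0.039],[0,0,-0.039],[0,0,-0.039],[0,0,-0.039],[0,0,-0.039],[0,0,-0.039],[0,0,-0.039],[0,0,-0.039],[0,0,-0.039],[0,0,-0.039],[0,0,-0.039],[0,0,-0.039]], gripper=0.4)

```text
time: 2.15
position: [0.4793, 0.2026, 0.1709]
tcp_rot: [[0.327, 0.945, -0.0], [0.945, -0.327, -0.0], [-0.0, -0.0, -1.0]]
wrist_force: [1.2, 0.3, 0.1]
gripper_width: 0.034
grip_force: 0.0
```

>>> move_arm(offset=[[0,0,0],[0,0,0],[0,0,0]], dr=[[0,0,0],[0,0,0],[0,0,0]])

```text
time: 2.45
position: [0.4794, 0.2005, 0.1712]
tcp_rot: [[0.329, 0.944, -0.0], [0.944, -0.329, -0.0], [-0.001, -0.0, -1.0]]
wrist_force: [0.5, -1.0, -0.4]
gripper_width: 0.0344
grip_force: 0.0
```

Run:
```python
from h import *
d=snap('wrist','w1'); print(d['pose'],ctrl.sense()['gripper_width'],ctrl.sense()['joints'])
W=cloud(d);np.save('pics/W1.npy',W)
# hammer points: height 18..45mm inside drawer
m=(W[...,2]>.019)&(W[...,2]<.045)&(W[...,0]>.437)&(W[...,0]<.512)&(W[...,1]>.135)&(W[...,1]<.27)
Q=W[m];print(len(Q),Q.min(0),Q.max(0),np.median(W[(W[...,0]>.44)&(W[...,0]<.51)&(W[...,1]>.15)&(W[...,1]<.3)&(W[...,2]<.017)],0))
for y in np.arange(.14,.27,.01):
    q=Q[abs(Q[:,1]-y)<.005]
    if len(q): print(round(y,3),len(q),np.median(q,0),q[:,0].min(),q[:,0].max(),q[:,2].max())
f=d['frame'].copy(); f[m]=(0,0,255); cv2.imwrite('pics/w1m.png',np.hstack([d['frame'],f])[::1,:][:, :]);cv2.imwrite('pics/w1m.png',cv2.resize(np.hstack([d['frame'],f]),(800,300)))
```

```text
(array([0.4794, 0.2005, 0.1712]), array([[ 0.3294,  0.9442, -0.0003],
       [ 0.9442, -0.3294, -0.0005],
       [-0.0005, -0.0002, -1.    ]])) 0.03405524907104813 [ 0.3957  0.1223 -0.1747  1.274  -0.0002  2.3028]
2337 [0.4454 0.1495 0.0207] [0.5066 0.27   0.0382] [0.4751 0.2283 0.0108]
0.15 56 [0.4586 0.1529 0.0327] 0.44808356041186936 0.4678433152520415 0.03628659346238744
0.16 251 [0.4598 0.1608 0.0349] 0.44542163909628735 0.4704109610764415 0.03787593281286694
0.17 253 [0.4589 0.1691 0.0304] 0.44573769577266015 0.469433412983733 0.036409343100248154
0.18 103 [0.4638 0.1799 0.0276] 0.45762978644467583 0.46884282055352766 0.029579323671388713
0.19 94 [0.4673 0.19   0.0277] 0.46172039125588255 0.4725580556751806 0.029714458059922344
0.2 112 [0.4703 0.1998 0.0274] 0.4639297878618405 0.47597147525841554 0.0292899532061576
0.21 105 [0.4736 0.2098 0.0277] 0.4677415065166857 0.4789009985812898 0.029171359551996817
0.22 112 [0.4765 0.22   0.0272] 0.47048872390694474 0.48228872199823636 0.02957313455537458
0.23 119 [0.4801 0.2299 0.0274] 0.47386594700202894 0.4857577220874287 0.03011597267383137
0.24 160 [0.4854 0.2414 0.028 ] 0.4767934231348364 0.5003323239769236 0.03450845182260934
0.25 375 [0.4883 0.2506 0.0353] 0.47032661881972326 0.5037601166978801 0.038163680854552795
0.26 457 [0.4896 0.26   0.0354] 0.4718657531904141 0.5065533273479681 0.03823368603647148
```

View pics/w1m.png

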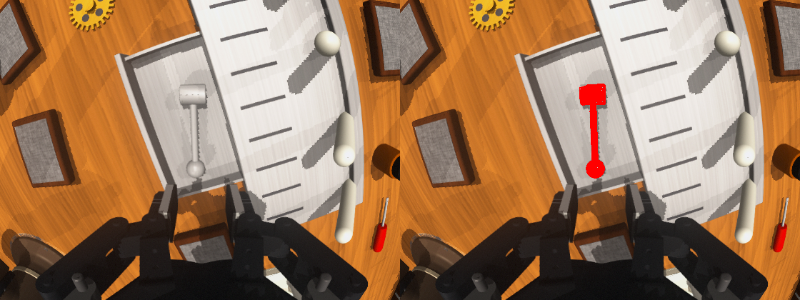

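Run:
```python
from h import *
W=np.load('pics/W1.npy')
q=W[(W[...,2]>.05)&(W[...,2]<.06)&(abs(W[...,1]-.22)<.03)];print('base edge',np.percentile(q[:,0],[0.5,1,2]))
q=W[(W[...,2]>.042)&(W[...,2]<.05)&(abs(W[...,1]-.22)<.03)&(W[...,0]<.45)];print('front',np.percentile(q[:,0],[1,50,99]))
a=plan([.4778,.222,.06],down(71.7),4)
plan([.4778,.222,.014],down(71.7),4,a)
```

```text
base edge [0.5189 0.5196 0.5209]
front [0.414  0.4192 0.423 ]
4 off [0.502, -0.217, 2.783] 2.84 dr [-0.0, 0.0001, -0.0042] 0.004
4 off [0.0, 0.0, 1.15] 1.15 dr [0.0, 0.0, 0.0] 0.0
```

>>> move_arm(offset=[[0.5,-0.22,2.78],[0.5,-0.22,2.78],[0.5,-0.22,2.78],[0.5,-0.22,2.78],[0,0,1.15],[0,0,1.15],[0,0,1.15],[0,0,1.15],[0,0,0],[0,0,0]], dr=[[0,0,-0.004],[0,0,-0.004],[0,0,-0.004],[0,0,-0.004],[0,0,0],[0,0,0],[0,0,0],[0,0,0],[0,0,0],[0,0,0]], gripper=0.4)

```text
time: 3.5
position: [0.4778, 0.2229, 0.0143]
tcp_rot: [[0.314, 0.95, 0.0], [0.95, -0.314, -0.0], [0.0, 0.0, -1.0]]
wrist_force: [0.2, 0.3, 1.0]
gripper_width: 0.0342
grip_force: 0.0
```

>>> move_arm(offset=[[0,0,0],[0,0,0],[0,0,0],[0,0,0],[0,0,0],[0,0,0]], dr=[[0,0,0],[0,0,0],[0,0,0],[0,0,0],[0,0,0],[0,0,0]], gripper=0)

```text
time: 4.1
position: [0.4782, 0.2231, 0.0148]
tcp_rot: [[0.314, 0.95, 0.001], [0.95, -0.314, 0.001], [0.001, 0.001, -1.0]]
wrist_force: [-0.7, -0.7, 5.8]
gripper_width: 0.0063
grip_force: 58.7
```

Run:
```python
from h import *
p,R=np.array(ctrl.sense()['position']),np.array(ctrl.sense()['tcp_rot'])
a=plan(p+[0,0,.09],R,6)
a=plan([.4275,.004,.10],down(65),12,a)
plan([.4275,.004,.036],down(65),6,a)
```

```text
6 off [0.001, 0.002, -1.5] 1.5 dr [0.0, 0.0, 0.0] 0.0
12 off [-1.856, 0.272, 0.04] 1.88 dr [0.0001, -0.0001, 0.0098] 0.01
6 off [0.0, 0.0, 1.067] 1.07 dr [0.0, 0.0, 0.0] 0.0
```

>>> move_arm(offset=[[0,0,-0.5],[0,0,-1.5],[0,0,-1.5],[0,0,-2],[0,0,-2],[0,0,-1.5]], dr=[[0,0,0],[0,0,0],[0,0,0],[0,0,0],[0,0,0],[0,0,0]])

```text
time: 4.7
position: [0.4776, 0.2229, 0.1052]
tcp_rot: [[0.314, 0.95, 0.0], [0.95, -0.314, 0.0], [0.0, 0.0, -1.0]]
wrist_force: [0.8, 0.3, -2.2]
gripper_width: 0.0063
grip_force: 58.6
```

>>> move_arm(offset=[[-1.86,0.27,0.04],[-1.86,0.27,0.04],[-1.86,0.27,0.04],[-1.86,0.27,0.04],[-1.86,0.27,0.04],[-1.86,0.27,0.04],[-1.86,0.27,0.04],[-1.86,0.27,0.04],[-1.86,0.27,0.04],[-1.86,0.27,0.04],[-1.86,0.27,0.04],[-1.86,0.27,0.04],[0,0,0],[0,0,0]], dr=[[0,0,0.01],[0,0,0.01],[0,0,0.01],[0,0,0.01],[0,0,0.01],[0,0,0.01],[0,0,0.01],[0,0,0.01],[0,0,0.01],[0,0,0.01],[0,0,0.01],[0,0,0.01],[0,0,0],[0,0,0]])

```text
time: 6.1
position: [0.4256, 0.0029, 0.0987]
tcp_rot: [[0.426, 0.905, -0.001], [0.905, -0.426, 0.0], [-0.0, -0.001, -1.0]]
wrist_force: [0.7, 0.0, -1.4]
gripper_width: 0.0064
grip_force: 58.6
```

Run:
```python
from h import *
d=snap('wrist','w2'); e=snap('scene','s2'); print(d['pose'])
W=cloud(d);p,R=d['pose']
f=d['frame'][100:400,130:430];g=e['frame'][130:280,200:350]
cv2.imwrite('pics/v2.png',np.hstack([cv2.resize(f,(400,400)),cv2.resize(g,(400,400))]))
L=(W-p)@R
m=(abs(L[...,0])<.09)&(abs(L[...,1])<.03)&(L[...,2]>-.03)&(L[...,2]<.04)
for x in np.arange(-.08,.09,.01):
    q=L[m&(abs(L[...,0]-x)<.005)]
    if len(q): print(round(x,2),len(q),np.median(q,0),q[:,2].min())
```

```text
(array([0.4256, 0.0029, 0.0987]), array([[ 0.4264,  0.9045, -0.001 ],
       [ 0.9045, -0.4264,  0.0002],
       [-0.0002, -0.001 , -1.    ]]))
-0.06 59 [-0.0555  0.0061 -0.0105] -0.014692233735749656
-0.05 330 [-0.0528  0.0005 -0.0123] -0.016410181609894967
-0.04 217 [-0.0399  0.001  -0.0127] -0.014802475508016414
-0.03 206 [-0.0301  0.001  -0.0126] -0.01471070275150352
-0.02 201 [-0.02    0.001  -0.0129] -0.014370938448523635
-0.01 228 [-0.0095  0.001  -0.013 ] -0.029995694108275222
-0.0 286 [-0.0001  0.001  -0.013 ] -0.029886641102846407
0.01 1897 [ 0.0099  0.001  -0.0172] -0.029987232344456816
0.02 386 [ 0.0201  0.001  -0.0132] -0.017964394098114123
0.03 1405 [ 0.0308  0.0009 -0.0209] -0.023627862498929897
0.04 2151 [ 0.0405  0.0009 -0.0199] -0.02377318667903859
0.05 695 [ 0.0462  0.0009 -0.0128] -0.0176553085301932
```

View pics/v2.png

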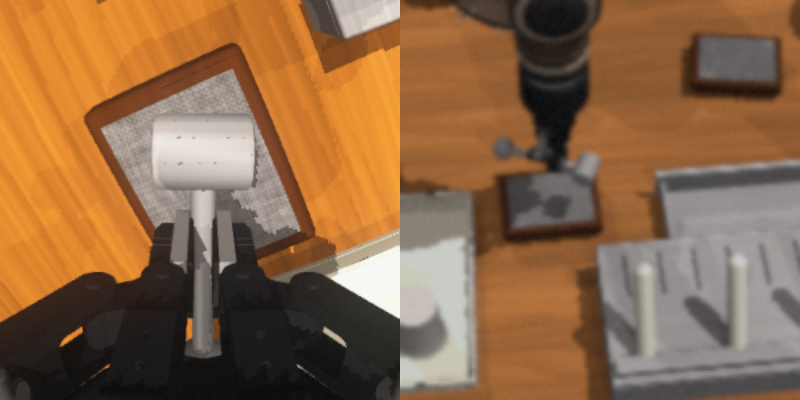

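>>> move_arm(offset=[[0,0,1.5],[0,0,1.5],[0,0,1.2],[0,0,0.8],[0,0,0.6],[0,0,0.4],[0,0,0.35],[0,0,0],[0,0,0]], dr=[[0,0,0],[0,0,0],[0,0,0],[0,0,0],[0,0,0],[0,0,0],[0,0,0],[0,0,0],[0,0,0]])

```text
time: 7.1
position: [0.4265, 0.0034, 0.036]
tcp_rot: [[0.425, 0.905, 0.0], [0.905, -0.425, 0.0], [0.0, 0.0, -1.0]]
wrist_force: [0.1, 0.2, -1.0]
gripper_width: 0.0064
grip_force: 58.7
```

>>> move_arm(offset=[[0,0,0.08],[0,0,0.08],[0,0,0]], dr=[[0,0,0],[0,0,0],[0,0,0]])

```text
time: 7.4
position: [0.4267, 0.0034, 0.0349]
tcp_rot: [[0.425, 0.905, 0.001], [0.905, -0.425, -0.0], [0.0, 0.001, -1.0]]
wrist_force: [-1.8, -0.1, 5.4]
gripper_width: 0.0061
grip_force: 59.4
```

>>> move_arm(offset=[[0,0,0],[0,0,0],[0,0,0],[0,0,-1],[0,0,-2],[0,0,-3],[0,0,-3]], dr=[[0,0,0],[0,0,0],[0,0,0],[0,0,0],[0,0,0],[0,0,0],[0,0,0]], gripper=0.3)

```text
time: 8.1
position: [0.4259, 0.0034, 0.1256]
tcp_rot: [[0.425, 0.905, -0.001], [0.905, -0.425, 0.0], [-0.0, -0.001, -1.0]]
wrist_force: [0.3, -0.8, -0.3]
gripper_width: 0.0257
grip_force: 0.0
```

Run:
```python
from h import *
e=snap('scene','s3');W=cloud(e)
q=W[(W[...,0]>.35)&(W[...,0]<.49)&(abs(W[...,1]+.008)<.075)&(W[...,2]>.037)&(W[...,2]<.065)];print(len(q),q.min(0),q.max(0))
a=plan([.383,.232,.12],down(88),12)
a=plan([.383,.232,.02],down(88),5,a)
x=np.array([.9993,-.037,0])
a=plan(a[0]+.128*x,down(88),10,a)
```

```text
209 [ 0.3939 -0.0683  0.037 ] [0.4672 0.0512 0.0615]
12 off [1.76, -0.851, 0.088] 1.96 dr [0.0005, -0.0001, -0.0337] 0.034
5 off [0.0, 0.0, 2.0] 2.0 dr [0.0, 0.0, 0.0] 0.0
10 off [-0.003, 1.28, 0.0] 1.28 dr [0.0, 0.0, 0.0] 0.0
```

>>> move_arm(offset=[[1.76,-0.85,0.09],[1.76,-0.85,0.09],[1.76,-0.85,0.09],[1.76,-0.85,0.09],[1.76,-0.85,0.09],[1.76,-0.85,0.09],[1.76,-0.85,0.09],[1.76,-0.85,0.09],[1.76,-0.85,0.09],[1.76,-0.85,0.09],[1.76,-0.85,0.09],[1.76,-0.85,0.09],[0,0,2],[0,0,2],[0,0,2],[0,0,2],[0,0,2],[0,0,0]], dr=[[0,0,-0.034],[0,0,-0.034],[0,0,-0.034],[0,0,-0.034],[0,0,-0.034],[0,0,-0.034],[0,0,-0.034],[0,0,-0.034],[0,0,-0.034],[0,0,-0.034],[0,0,-0.034],[0,0,-0.034],[0,0,0],[0,0,0],[0,0,0],[0,0,0],[0,0,0],[0,0,0]], gripper=0)

```text
time: 9.95
position: [0.3789, 0.2309, 0.0116]
tcp_rot: [[0.031, 1.0, -0.004], [1.0, -0.031, -0.002], [-0.002, -0.003, -1.0]]
wrist_force: [-0.9, -0.8, 0.3]
gripper_width: 0.0003
grip_force: 0.0
```

>>> move_arm(offset=[[0,1,0],[0,1,0],[0,1,0],[0,1,0],[0,1,0],[0,1,0],[0,1,0],[0,1,0],[0,1,0],[0,0.5,0],[0,0,0]], dr=[[0,0,0],[0,0,0],[0,0,0],[0,0,0],[0,0,0],[0,0,0],[0,0,0],[0,0,0],[0,0,0],[0,0,0],[0,0,0]])

```text
time: 11.05
position: [0.4764, 0.2288, 0.0133]
tcp_rot: [[0.032, 1.0, 0.001], [1.0, -0.032, -0.0], [-0.0, 0.001, -1.0]]
wrist_force: [1.0, 0.3, 0.1]
gripper_width: 0.0002
grip_force: 0.0
```

>>> move_arm(offset=[[0,0.4,0],[0,0.4,0],[0,0.3,0],[0,0.3,0],[0,0,0]], dr=[[0,0,0],[0,0,0],[0,0,0],[0,0,0],[0,0,0]])

```text
time: 11.55
position: [0.4884, 0.2283, 0.0132]
tcp_rot: [[0.031, 1.0, -0.002], [1.0, -0.031, 0.0], [-0.0, -0.002, -1.0]]
wrist_force: [-5.4, 0.2, 2.6]
gripper_width: 0.0001
grip_force: 2.5
```

Run:
```python
from h import *
W=cloud(snap('top','t4'))
q=W[(W[...,2]>.042)&(W[...,2]<.05)&(abs(W[...,1]-.22)<.12)&(W[...,0]<.53)&(W[...,0]>.4)]
for y in(.13,.15,.17,.29,.31,.33):
  r=q[abs(q[:,1]-y)<.006];print(y,len(r),np.percentile(r[:,0],[2,50,98]) if len(r) else 0)
```

```text
0.13 10 [0.5002 0.503  0.506 ]
0.15 10 [0.5007 0.5036 0.5064]
0.17 8 [0.5038 0.5053 0.5091]
0.29 0 0
0.31 0 0
0.33 0 0
```

>>> move_arm(offset=[[0,0.3,0],[0,0.3,0],[0,0.3,0],[0,0.2,0],[0,0,0],[0,0,0]], dr=[[0,0,0],[0,0,0],[0,0,0],[0,0,0],[0,0,0],[0,0,0]])

```text
time: 12.2
position: [0.4971, 0.228, 0.0132]
tcp_rot: [[0.03, 1.0, -0.006], [1.0, -0.03, 0.0], [0.0, -0.006, -1.0]]
wrist_force: [-14.4, -0.4, 8.8]
gripper_width: -0.0
grip_force: 7.2
```

Run:
```python
from h import *
W=cloud(snap('top','t5'))
q=W[(W[...,2]>.042)&(W[...,2]<.05)&(abs(W[...,1]-.22)<.12)&(W[...,0]<.53)&(W[...,0]>.4)]
for y in(.13,.15,.17,.29,.31,.33):
  r=q[abs(q[:,1]-y)<.006];print(y,len(r),np.percentile(r[:,0],[2,50,98]) if len(r) else 0)
```

```text
0.13 8 [0.5115 0.513  0.5147]
0.15 8 [0.5119 0.5134 0.515 ]
0.17 5 [0.5122 0.5124 0.5149]
0.29 0 0
0.31 0 0
0.33 0 0
```

>>> move_arm(offset=[[0,-1,0],[0,-2,0],[0,0,-3],[0,0,-4],[0,0,-4],[0,0,-4],[0,0,-4],[0,0,-2]], dr=[[0,0,0],[0,0,0],[0,0,0],[0,0,0],[0,0,0],[0,0,0],[0,0,0],[0,0,0]])

```text
time: 13.05
position: [0.4719, 0.2295, 0.2276]
tcp_rot: [[0.031, 0.999, 0.006], [1.0, -0.031, 0.002], [0.003, 0.006, -1.0]]
wrist_force: [1.3, 0.3, -0.1]
gripper_width: -0.0003
grip_force: 0.0
```

Run:
```python
from h import *
W=cloud(snap('top','t6'));p,R=np.array(ctrl.sense()['position']),np.array(ctrl.sense()['tcp_rot']);print(p)
q=W[(W[...,2]>.042)&(W[...,2]<.05)&(abs(W[...,1]-.22)<.12)&(W[...,0]<.53)&(W[...,0]>.4)]
for y in(.13,.15,.17,.29,.31,.33):
  r=q[abs(q[:,1]-y)<.006];print(y,len(r),np.percentile(r[:,0],[2,50,98]) if len(r) else 0)
a=plan(p,down(178),12)
a=plan([.572,-.173,.18],down(178),14,a)
```

```text
[0.4726 0.2299 0.2297]
0.13 0 0
0.15 0 0
0.17 2 [0.5181 0.5235 0.5289]
0.29 0 0
0.31 0 0
0.33 0 0
12 off [0.0, 0.0, 0.0] 0.0 dr [0.0008, 0.0003, -0.1306] 0.131
14 off [-0.81, -2.852, 0.355] 2.99 dr [0.0, 0.0, 0.0] 0.0
```

>>> move_arm(offset=[[0,0,0],[0,0,0],[0,0,0],[0,0,0],[0,0,0],[0,0,0],[0,0,0],[0,0,0],[0,0,0],[0,0,0],[0,0,0],[0,0,0]], dr=[[0,0,-0.13],[0,0,-0.13],[0,0,-0.13],[0,0,-0.13],[0,0,-0.13],[0,0,-0.13],[0,0,-0.13],[0,0,-0.13],[0,0,-0.13],[0,0,-0.13],[0,0,-0.13],[0,0,-0.13]], gripper=0.85)

```text
time: 14.3
position: [0.4708, 0.2291, 0.2231]
tcp_rot: [[-0.999, 0.036, 0.001], [0.036, 0.999, 0.0], [-0.001, 0.0, -1.0]]
wrist_force: [0.3, 0.1, 0.0]
gripper_width: 0.0723
grip_force: 0.0
```

>>> move_arm(offset=[[-0.8,-2.85,0.35],[-0.8,-2.85,0.35],[-0.8,-2.85,0.35],[-0.8,-2.85,0.35],[-0.8,-2.85,0.35],[-0.8,-2.85,0.35],[-0.8,-2.85,0.35],[-0.8,-2.85,0.35],[-0.8,-2.85,0.35],[-0.8,-2.85,0.35],[-0.8,-2.85,0.35],[-0.8,-2.85,0.35],[-0.8,-2.85,0.35],[-0.8,-2.85,0.35],[0,0,0],[0,0,0]], dr=[[0,0,0],[0,0,0],[0,0,0],[0,0,0],[0,0,0],[0,0,0],[0,0,0],[0,0,0],[0,0,0],[0,0,0],[0,0,0],[0,0,0],[0,0,0],[0,0,0],[0,0,0],[0,0,0]])

```text
time: 15.9
position: [0.5656, -0.1748, 0.1738]
tcp_rot: [[-0.999, 0.043, -0.0], [0.043, 0.999, 0.0], [0.0, 0.0, -1.0]]
wrist_force: [0.6, -0.3, -0.4]
gripper_width: 0.0725
grip_force: 0.0
```

```bash
cat >> h.py <<'E'
def cups(W,z0=.069,z1=.083,x=(.40,.70),y=(-.36,-.1)):
    "cup-top centres from circle around top-surface points"
    m=((W[...,2]>z0)&(W[...,2]<z1)&(W[...,0]>x[0])&(W[...,0]<x[1])&(W[...,1]>y[0])&(W[...,1]<y[1])).astype('u1')
    n,l,s,c=cv2.connectedComponentsWithStats(m)
    for i in range(1,n):
        if s[i,4]>40:
            Q=W[l==i]; (cx,cy),r=cv2.minEnclosingCircle(Q[:,:2].astype('f4'))
            print('cup',s[i,4],'ctr',round(cx,4),round(cy,4),'r',round(r,4),'z',np.median(Q[:,2]),'px',c[i].round())
E
python3 - <<'E'
from h import *
d=snap('wrist','w7');print(d['pose'],ctrl.sense()['joints'],ctrl.sense()['gripper_width']);cups(cloud(d))
e=snap('top','t7');W=cloud(e);cups(W)
q=W[(W[...,2]>.042)&(W[...,2]<.05)&(abs(W[...,1]-.22)<.12)&(W[...,0]<.53)&(W[...,0]>.4)];print(len(q))
for y in(.13,.15,.17,.29,.31,.33):
  r=q[abs(q[:,1]-y)<.006];print(y,len(r),np.percentile(r[:,0],[2,50,98]) if len(r) else 0)
cv2.imwrite('pics/v7.png',np.hstack([cv2.resize(d['frame'],(400,300)),cv2.resize(e['frame'][130:280,140:340],(400,300))]))
E
```

```text
(array([ 0.5656, -0.1748,  0.1738]), array([[-0.9991,  0.0431, -0.0004],
       [ 0.0431,  0.9991,  0.0002],
       [ 0.0004,  0.0002, -1.    ]])) [-0.2987  0.2575 -0.0037  1.3098  0.0002 -0.2566] 0.07242589484321589
cup 3266 ctr 0.4465 -0.2654 r 0.0262 z 0.07667429442143107 px [159.  65.]
cup 3207 ctr 0.5766 -0.1743 r 0.0263 z 0.07677456401983519 px [284. 219.]
cup 2679 ctr 0.5762 -0.2779 r 0.0266 z 0.07678752985489616 px [162. 223.]
cup 89 ctr 0.5639 -0.1707 r 0.022 z 0.0761773574965483 px [363. 190.]
22
0.13 0 0
0.15 1 [0.5176 0.5176 0.5176]
0.17 0 0
0.29 0 0
0.31 1 [0.5233 0.5233 0.5233]
0.33 0 0
```

View pics/v7.png

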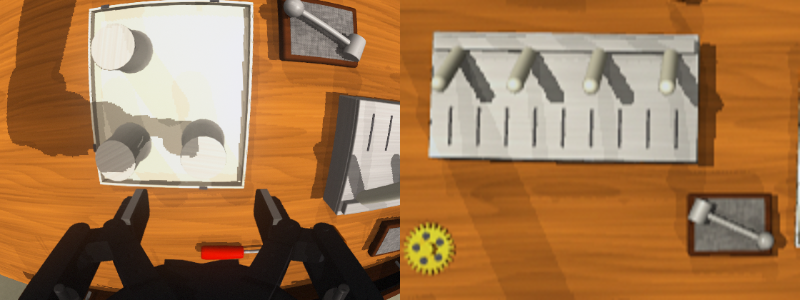

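Run:
```python
from h import *
from scipy.optimize import least_squares
plan([.5766,-.1743,.028],down(178),7)
C={n:cloud(load(n)) for n in('top0','scene0','w1')}
xr=np.array([.9993,-.037,0]);u=-np.sin(np.radians(35))*xr+np.array([0,0,np.cos(np.radians(35))])
tips=[(.617,.372),(.613,.272),(.609,.173),(.606,.073)]
for i,t in enumerate(tips):
  for n,W in list(C.items())+[('all',None)]:
    Q=np.vstack([c.reshape(-1,3) for c in C.values()]) if W is None else W.reshape(-1,3)
    t0=np.array([*t,.139])
    Q=Q[np.isfinite(Q).all(1)]
    s=(Q-t0)@u; r=np.linalg.norm(Q-t0-np.outer(s,u),axis=1)
    Q=Q[(s>-.075)&(s<.04)&(r<.03)&(Q[:,2]>.07)]
    if len(Q)<60: print(i,n,len(Q));continue
    def f(x,free=True):   # capsule: centre of end sphere x[:3], tilt x[3:5]
        v=u+x[3]*xr+x[4]*np.array([.037,.999,0]); v/=np.linalg.norm(v)
        s=np.minimum((Q-x[:3])@v,0); return np.linalg.norm(Q-x[:3]-np.outer(s,v),axis=1)-.011
    o=least_squares(f,[*t0,0,0],loss='soft_l1',f_scale=.002)
    v=u+o.x[3]*xr+o.x[4]*np.array([.037,.999,0]); v/=np.linalg.norm(v)
    print(i,n,len(Q),'tip',o.x[:3]+.011*v,'dir',v,'tilt',np.degrees(np.arccos(v[2])),'rms',np.sqrt(np.mean(o.fun**2)))
```

```text
7 off [-0.157, -0.003, 2.091] 2.1 dr [0.0, 0.0, -0.0009] 0.001
0 top0 171 tip [0.6107 0.3736 0.1494] dir [-0.5701  0.0219  0.8213] tilt 34.78370537110269 rms 0.0009697229547551307
0 scene0 226 tip [0.6096 0.3731 0.1503] dir [-0.5788  0.0177  0.8153] tilt 35.38405123865446 rms 0.001921332396128746
0 w1 0
0 all 397 tip [0.6103 0.3734 0.1496] dir [-0.574   0.0203  0.8186] tilt 35.05476038196044 rms 0.0016008754682214487
1 top0 161 tip [0.607  0.2736 0.1499] dir [-0.5687  0.015   0.8224] tilt 34.67580804118775 rms 0.0010228814636248915
1 scene0 220 tip [0.6069 0.2736 0.1506] dir [-0.5656  0.0264  0.8243] tilt 34.484520891489964 rms 0.0018062115929989855
1 w1 1053 tip [0.6065 0.2737 0.1495] dir [-0.5731  0.0168  0.8193] tilt 34.98172513948901 rms 0.0005901869208585391
1 all 1434 tip [0.6065 0.2737 0.1496] dir [-0.576   0.0224  0.8171] tilt 35.20271309878484 rms 0.0009562579041581383
2 top0 154 tip [0.6037 0.1739 0.1492] dir [-0.5678  0.0245  0.8228] tilt 34.633512560905295 rms 0.0010908606173647914
2 scene0 221 tip [0.6031 0.1734 0.1496] dir [-0.5768  0.0206  0.8166] tilt 35.25109445483471 rms 0.0016473879365791193
2 w1 1730 tip [0.6031 0.1738 0.1496] dir [-0.5735  0.0206  0.8189] tilt 35.02094371995993 rms 0.00045581564383270805
2 all 2105 tip [0.6031 0.1738 0.1496] dir [-0.574   0.0211  0.8186] tilt 35.055136701757704 rms 0.0007449112188540686
3 top0 150 tip [0.5994 0.0738 0.1499] dir [-0.574   0.0182  0.8186] tilt 35.05275675683026 rms 0.0011141417811561052
3 scene0 223 tip [0.5998 0.0734 0.15  ] dir [-0.5722  0.0219  0.8198] tilt 34.93635890260381 rms 0.0017527121711675407
3 w1 1680 tip [0.5998 0.0739 0.1496] dir [-0.5744  0.0212  0.8183] tilt 35.086632211615786 rms 0.0005411468254491348
3 all 2053 tip [0.5998 0.0739 0.1496] dir [-0.5741  0.021   0.8185] tilt 35.06331929591748 rms 0.0008238599642010836
```

>>> move_arm(offset=[[-0.16,0,2.1],[-0.16,0,2.1],[-0.16,0,2.1],[-0.16,0,2.1],[-0.16,0,2.1],[-0.16,0,2.1],[-0.16,0,2],[0,0,0],[0,0,0]], dr=[[0,0,0],[0,0,0],[0,0,0],[0,0,0],[0,0,0],[0,0,0],[0,0,0],[0,0,0],[0,0,0]])

```text
time: 16.9
position: [0.5768, -0.1739, 0.0289]
tcp_rot: [[-0.999, 0.041, -0.0], [0.041, 0.999, 0.0], [0.0, 0.0, -1.0]]
wrist_force: [0.6, -0.1, 0.8]
gripper_width: 0.0725
grip_force: 0.0
```

>>> move_arm(offset=[[0,0,0],[0,0,0],[0,0,0],[0,0,0],[0,0,0]], dr=[[0,0,0],[0,0,0],[0,0,0],[0,0,0],[0,0,0]], gripper=0)

```text
time: 17.4
position: [0.5782, -0.1749, 0.0302]
tcp_rot: [[-0.999, 0.042, 0.003], [0.042, 0.999, -0.0], [-0.003, -0.0, -1.0]]
wrist_force: [-0.0, 1.5, 6.6]
gripper_width: 0.0513
grip_force: 62.5
```

```bash
cat >> h.py <<'E'
TIP={0:(.6103,.3734,.1496),1:(.6065,.2737,.1496),2:(.6031,.1738,.1496),3:(.5998,.0739,.1496)}
U=np.array([-.574,.021,.8186]);U/=np.linalg.norm(U)
def pegR():
    "tool z = -U, tool y along rack row, tool x to -x/down"
    z=-U; y=np.array([.037,.9993,0]);y-=z*(y@z);y/=np.linalg.norm(y);return np.stack([np.cross(y,z),y,z],1)
def pegpose(i,tcpabove,back):
    "tcpabove: TCP's distance above cup centre along cup z (usually negative); back: cup centre distance off the seat, along the peg"
    return np.array(TIP[i])-.031*U+(back+tcpabove)*U,pegR()
E
python3 - <<'E'
from h import *
s=ctrl.sense();p,R=np.array(s['position']),np.array(s['tcp_rot']);print(p,s['gripper_width'],s['grip_force'])
k=p[2]-.040-.0005; print('k',k)
a=plan(p+[0,0,.14],R,7)
P=pegpose(1,k,.085);print('pre',P[0]);print(P[1])
b=plan([P[0][0]-.12,P[0][1],P[0][2]+.03],pegR(),20,a)
b=plan(*P,6,b)
b=plan(*pegpose(1,k,0.002),8,b)
E
```

```text
[ 0.5782 -0.1749  0.0302] 0.0512961375604471 62.47047695360379
k -0.010277974333464557
7 off [-0.007, -0.0, -2.0] 2.0 dr [0.0, 0.0, 0.0] 0.0
pre [0.5814 0.2746 0.1854]
[[-0.818   0.0369  0.574 ]
 [ 0.0303  0.9993 -0.021 ]
 [-0.5744  0.0002 -0.8186]]
20 off [0.587, 2.223, -0.416] 2.34 dr [-0.0001, -0.0304, -0.0002] 0.03
6 off [-1.349, 0.074, 1.557] 2.06 dr [0.0, 0.0, 0.0] 0.0
8 off [0.0, 0.0, 1.037] 1.04 dr [0.0, 0.0, 0.0] 0.0
```

>>> move_arm(offset=[[0,0,-1],[0,0,-2],[0,0,-2.5],[0,0,-3],[0,0,-3],[0,0,-2.5]], dr=[[0,0,0],[0,0,0],[0,0,0],[0,0,0],[0,0,0],[0,0,0]])

```text
time: 18.0
position: [0.5767, -0.175, 0.1705]
tcp_rot: [[-0.999, 0.042, 0.0], [0.042, 0.999, -0.0], [-0.0, -0.0, -1.0]]
wrist_force: [0.1, -0.1, -2.4]
gripper_width: 0.0515
grip_force: 63.0
```

>>> move_arm(offset=[[0.59,2.22,-0.42],[0.59,2.22,-0.42],[0.59,2.22,-0.42],[0.59,2.22,-0.42],[0.59,2.22,-0.42],[0.59,2.22,-0.42],[0.59,2.22,-0.42],[0.59,2.22,-0.42],[0.59,2.22,-0.42],[0.59,2.22,-0.42],[0.59,2.22,-0.42],[0.59,2.22,-0.42],[0.59,2.22,-0.42],[0.59,2.22,-0.42],[0.59,2.22,-0.42],[0.59,2.22,-0.42],[0.59,2.22,-0.42],[0.59,2.22,-0.42],[0.59,2.22,-0.42],[0.59,2.22,-0.42]], dr=[[0,-0.03,0],[0,-0.03,0],[0,-0.03,0],[0,-0.03,0],[0,-0.03,0],[0,-0.03,0],[0,-0.03,0],[0,-0.03,0],[0,-0.03,0],[0,-0.03,0],[0,-0.03,0],[0,-0.03,0],[0,-0.03,0],[0,-0.03,0],[0,-0.03,0],[0,-0.03,0],[0,-0.03,0],[0,-0.03,0],[0,-0.03,0],[0,-0.03,0]])

```text
time: 20.0
position: [0.4599, 0.2748, 0.2154]
tcp_rot: [[-0.824, 0.042, 0.565], [0.034, 0.999, -0.024], [-0.565, -0.0, -0.825]]
wrist_force: [0.0, -0.2, -1.9]
gripper_width: 0.0517
grip_force: 63.1
```

Run:
```python
from h import *
s=ctrl.sense();print(s['position'],s['joints'],s['gripper_width'])
k=-.0103
b=plan(*pegpose(1,k,.085),8)
b=plan(*pegpose(1,k,0.002),8,b)
# cup axis in tool frame, by wrist cam
d=snap('wrist','w8');W=cloud(d);p,R=d['pose'];L=(W-p)@R
q=L[(np.hypot(L[...,0],L[...,1])<.045)&(L[...,2]>-.05)&(L[...,2]<.05)];print(len(q))
t=q[(q[:,2]>-.055)&(q[:,2]<-.035)];print(len(t),np.median(t,0) if len(t) else 0, np.percentile(t,[1,99],axis=0) if len(t) else 0)
cv2.imwrite('pics/v8.png',d['frame'])
```

```text
[0.4599 0.2748 0.2154] [ 0.766  -0.208  -0.5368  0.7997 -0.421   0.7118] 0.05167181204690882
8 off [-1.034, 0.057, 1.172] 1.56 dr [-0.0004, -0.0014, -0.0005] 0.002
8 off [0.0, -0.0, 1.037] 1.04 dr [0.0, 0.0, 0.0] 0.0
21248
13578 [ 0.0086 -0.0006 -0.0459] [[-0.0191 -0.0373 -0.0492]
 [ 0.0271  0.0363 -0.0356]]
```

View pics/v8.png

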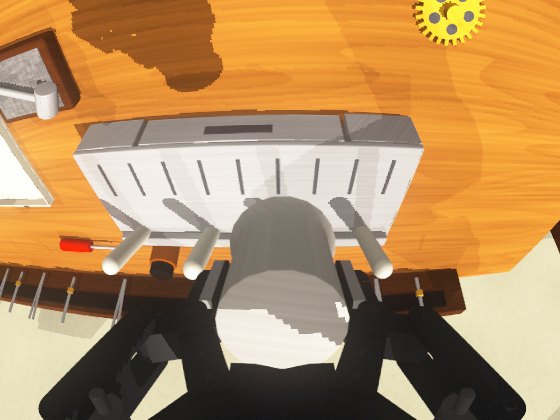

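>>> move_arm(offset=[[-1.03,0.06,1.17],[-1.03,0.06,1.17],[-1.03,0.06,1.17],[-1.03,0.06,1.17],[-1.03,0.06,1.17],[-1.03,0.06,1.17],[-1.03,0.06,1.17],[-1.03,0.06,1.17],[0,0,0],[0,0,0]], dr=[[0,-0.001,0],[0,-0.001,0],[0,-0.001,0],[0,-0.001,0],[0,-0.001,0],[0,-0.001,0],[0,-0.001,0],[0,-0.001,0],[0,0,0],[0,0,0]])

```text
time: 21.05
position: [0.582, 0.274, 0.1843]
tcp_rot: [[-0.821, 0.042, 0.57], [0.034, 0.999, -0.024], [-0.57, -0.001, -0.821]]
wrist_force: [-0.6, -1.1, -1.6]
gripper_width: 0.0512
grip_force: 63.4
```

Run:
```python
from h import *
s=ctrl.sense();print(s['position'],s['wrist_force'],s['joints'])
k=-.0103
P=pegpose(1,k,.085);print(P[0]);plan(*pegpose(1,k,0.001),9)
e=snap('scene','s9');cv2.imwrite('pics/v9.png',cv2.resize(e['frame'][150:290,250:430],None,fx=3,fy=3))
```

```text
[0.582  0.274  0.1843] [-0.6043 -1.0763 -1.5604] [ 0.5971 -0.0276 -0.4632  0.627  -0.3477  0.548 ]
[0.5814 0.2746 0.1854]
9 off [-0.004, 0.009, 0.919] 0.92 dr [-0.0004, -0.0005, -0.0004] 0.001
```

View pics/v9.png

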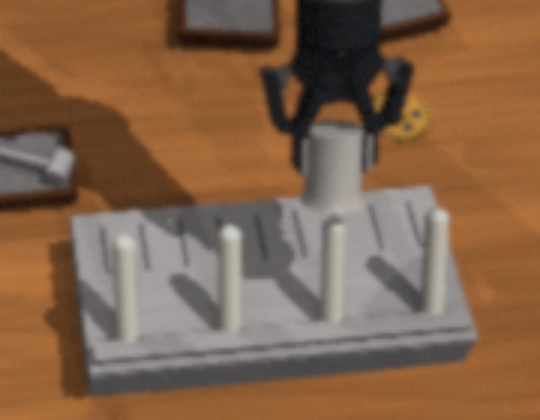

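The scene crop shows the held cup at (335,165), in line above peg 1's tip at (335,220). I'll slide it on along the peg.

>>> move_arm(offset=[[0,0.01,0.92],[0,0.01,0.92],[0,0.01,0.92],[0,0.01,0.92],[0,0.01,0.92],[0,0.01,0.92],[0,0.01,0.92],[0,0.01,0.8],[0,0.01,0.6],[0,0,0.4],[0,0,0],[0,0,0]], dr=[[0,0,0],[0,0,0],[0,0,0],[0,0,0],[0,0,0],[0,0,0],[0,0,0],[0,0,0],[0,0,0],[0,0,0],[0,0,0],[0,0,0]])

```text
time: 22.3
position: [0.629, 0.2731, 0.1174]
tcp_rot: [[-0.82, 0.042, 0.571], [0.034, 0.999, -0.024], [-0.571, 0.0, -0.821]]
wrist_force: [0.3, -0.3, -1.3]
gripper_width: 0.0513
grip_force: 63.4
```

>>> move_arm(offset=[[0,0,0.1],[0,0,0.1],[0,0,0.1],[0,0,0.05],[0,0,0]], dr=[[0,0,0],[0,0,0],[0,0,0],[0,0,0],[0,0,0]])

```text
time: 22.8
position: [0.6305, 0.2733, 0.1157]
tcp_rot: [[-0.82, 0.041, 0.571], [0.034, 0.999, -0.023], [-0.572, 0.0, -0.82]]
wrist_force: [-10.2, -1.9, 7.4]
gripper_width: 0.0512
grip_force: 65.1
```

>>> move_arm(offset=[[0,0,0],[0,0,0],[0,0,0],[0,0,0],[0,0,-1],[0,0,-2],[0,0,-2],[0,0,-2],[0,0,-3],[0,0,-3]], dr=[[0,0,0],[0,0,0],[0,0,0],[0,0,0],[0,0,0],[0,0,0],[0,0,0],[0,0,0],[0,0,0],[0,0,0]], gripper=0.78)

```text
time: 23.8
position: [0.5557, 0.2759, 0.2221]
tcp_rot: [[-0.82, 0.042, 0.571], [0.034, 0.999, -0.024], [-0.571, -0.0, -0.821]]
wrist_force: [0.6, 0.4, -0.0]
gripper_width: 0.0662
grip_force: 0.0
```

```bash
cat >> h.py <<'E'
def seated(d,i):
    "fit cylinder r=26 to cup points around peg i: prints bottom plane offset above tip and axis angle to peg"
    from scipy.optimize import least_squares
    W=cloud(d).reshape(-1,3);W=W[np.isfinite(W).all(1)]; t=np.array(TIP[i]); s=(W-t)@U; r=np.linalg.norm(W-t-np.outer(s,U),axis=1)
    Q=W[(s>-.05)&(s<.03)&(r<.05)]
    if len(Q)<50: print('few',len(Q)); return
    top=Q[((Q-t)@U>-.02)]
    e1=pegR()[:,0];e2=pegR()[:,1]
    def f(x):
        v=U+x[2]*e1+x[3]*e2;v/=np.linalg.norm(v);c=t+x[0]*e1+x[1]*e2-.031*U+x[4]*U
        h=(Q-c)@v; rr=np.linalg.norm(Q-c-np.outer(h,v),axis=1)
        return np.where(h>-.020,np.minimum(abs(rr-.026),abs(h-.036)),0)
    o=least_squares(f,[0,0,0,0,0.002],loss='soft_l1',f_scale=.002)
    print('peg',i,len(Q),'side',o.x[:2],'tilt deg',np.degrees(o.x[2:4]),'off seat along peg',o.x[4],'rms',np.sqrt(np.mean(o.fun**2)))
E
python3 - <<'E'
from h import *
d=snap('wrist','w10');print(d['pose'][0]);seated(d,1);e=snap('scene','s10');seated(e,1)
t=snap('top','t10');cups(cloud(t))
cv2.imwrite('pics/v10.png',np.hstack([cv2.resize(d['frame'],(400,300)),cv2.resize(e['frame'][150:285,250:430],(400,300))]))
p=d['pose'][0]
a=plan([.50,.2,.26],down(178),8)
a=plan([.567,-.278,.18],down(178),16,a)
E
```

```text
[0.5557 0.2759 0.2221]
peg 1 4920 side [ 0.0058 -0.0005] tilt deg [-10.3905  -0.6353] off seat along peg 0.0006346185267435745 rms 0.0004820397509416535
peg 1 428 side [ 0.0059 -0.0006] tilt deg [-10.1801  -0.1501] off seat along peg 0.0008733004422136751 rms 0.001491942390118563
cup 286 ctr 0.5756 -0.278 r 0.0268 z 0.07573059049850417 px [402. 184.]
cup 287 ctr 0.4468 -0.2653 r 0.0265 z 0.07604015548748877 px [399. 231.]
8 off [0.49, -0.989, -0.66] 1.29 dr [0.0001, 0.0765, -0.0008] 0.076
16 off [-0.523, -2.971, 0.5] 3.06 dr [0.0, 0.0, 0.0] 0.0
```

View pics/v10.png

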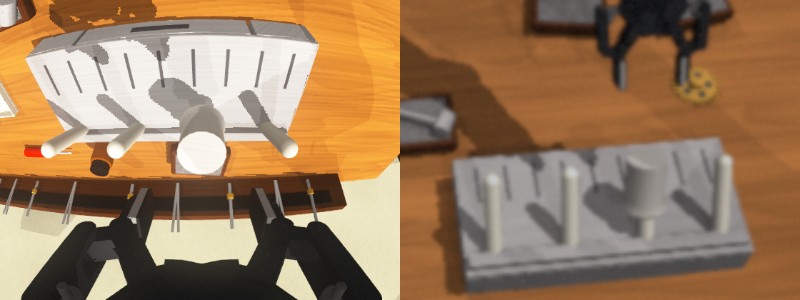

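Cup 0 sits on peg 1, with its bottom at (203,150) in the wrist half and 0.6 mm off the seat. Next is the cup at (0.576,-0.278).

>>> move_arm(offset=[[0.49,-0.99,-0.66],[0.49,-0.99,-0.66],[0.49,-0.99,-0.66],[0.49,-0.99,-0.66],[0.49,-0.99,-0.66],[0.49,-0.99,-0.66],[0.49,-0.99,-0.66],[0.49,-0.99,-0.66]], dr=[[0,0.0765,0],[0,0.0765,0],[0,0.0765,0],[0,0.0765,0],[0,0.0765,0],[0,0.0765,0],[0,0.0765,0],[0,0.0765,0]], gripper=0.85)

```text
time: 24.75
position: [0.4996, 0.1987, 0.2564]
tcp_rot: [[-0.999, 0.042, -0.008], [0.042, 0.999, 0.0], [0.008, -0.0, -1.0]]
wrist_force: [-0.2, 0.0, 0.5]
gripper_width: 0.0726
grip_force: 0.0
```

>>> move_arm(offset=[[-0.52,-2.97,0.5],[-0.52,-2.97,0.5],[-0.52,-2.97,0.5],[-0.52,-2.97,0.5],[-0.52,-2.97,0.5],[-0.52,-2.97,0.5],[-0.52,-2.97,0.5],[-0.52,-2.97,0.5],[-0.52,-2.97,0.5],[-0.52,-2.97,0.5],[-0.52,-2.97,0.5],[-0.52,-2.97,0.5],[-0.52,-2.97,0.5],[-0.52,-2.97,0.5],[-0.52,-2.97,0.5],[-0.52,-2.97,0.5],[0,0,0],[0,0,0]], dr=[[0,0,0],[0,0,0],[0,0,0],[0,0,0],[0,0,0],[0,0,0],[0,0,0],[0,0,0],[0,0,0],[0,0,0],[0,0,0],[0,0,0],[0,0,0],[0,0,0],[0,0,0],[0,0,0],[0,0,0],[0,0,0]])

```text
time: 26.55
position: [0.5621, -0.2795, 0.1751]
tcp_rot: [[-0.999, 0.043, -0.006], [0.043, 0.999, 0.002], [0.006, 0.001, -1.0]]
wrist_force: [0.1, 1.2, -0.6]
gripper_width: 0.0726
grip_force: 0.0
```

Run:
```python
from h import *
d=snap('wrist','w11');print(d['pose'][0]);cups(cloud(d))
plan([.5762,-.278,.028],down(178),7)
```

```text
[ 0.5621 -0.2795  0.1751]
cup 3719 ctr 0.4463 -0.2658 r 0.0262 z 0.07662462129585901 px [295.  58.]
cup 3127 ctr 0.5759 -0.2785 r 0.0262 z 0.07677266946030435 px [285. 223.]
7 off [-0.205, 0.017, 2.11] 2.12 dr [0.0002, -0.0008, -0.001] 0.001
```

>>> move_arm(offset=[[-0.2,0.02,2.1],[-0.2,0.02,2.1],[-0.2,0.02,2.1],[-0.2,0.02,2.1],[-0.2,0.02,2.1],[-0.2,0.02,2.1],[-0.2,0.02,2.1],[0,0,0],[0,0,0]], dr=[[0,-0.001,-0.001],[0,-0.001,-0.001],[0,-0.001,-0.001],[0,-0.001,-0.001],[0,-0.001,-0.001],[0,-0.001,-0.001],[0,0,0],[0,0,0],[0,0,0]])

```text
time: 27.5
position: [0.5764, -0.2771, 0.0302]
tcp_rot: [[-0.999, 0.035, 0.002], [0.035, 0.999, 0.0], [-0.001, 0.0, -1.0]]
wrist_force: [0.2, 0.7, 0.4]
gripper_width: 0.0727
grip_force: 0.0
```

>>> move_arm(offset=[[0,0,0],[0,0,0],[0,0,0],[0,0,0],[0,0,0]], dr=[[0,0,0],[0,0,0],[0,0,0],[0,0,0],[0,0,0]], gripper=0)

```text
time: 28.0
position: [0.5776, -0.2786, 0.0318]
tcp_rot: [[-0.999, 0.036, 0.005], [0.036, 0.999, -0.001], [-0.005, -0.001, -1.0]]
wrist_force: [0.2, 1.0, 6.5]
gripper_width: 0.0531
grip_force: 62.6
```

Run:
```python
from h import *
s=ctrl.sense();p,R=np.array(s['position']),np.array(s['tcp_rot']);print(p,s['gripper_width'],s['grip_force'])
k=p[2]-.040-.0005; print('k',k)
a=p+[0,0,.14],R
P=pegpose(2,k,.085);print('pre',P[0])
b=plan([P[0][0]-.12,P[0][1],P[0][2]+.03],pegR(),20,a)
```

```text
[ 0.5776 -0.2786  0.0318] 0.053094650226919324 62.55789991468191
k -0.008710074468085333
pre [0.5771 0.1748 0.1867]
20 off [0.599, 2.243, -0.42] 2.36 dr [-0.0001, -0.0303, 0.0001] 0.03
```

>>> move_arm(offset=[[0,0,-1],[0,0,-2],[0,0,-2.5],[0,0,-3],[0,0,-3],[0,0,-2.5]], dr=[[0,0,0],[0,0,0],[0,0,0],[0,0,0],[0,0,0],[0,0,0]])

```text
time: 28.6
position: [0.5761, -0.2781, 0.1721]
tcp_rot: [[-0.999, 0.036, 0.003], [0.036, 0.999, -0.0], [-0.003, -0.0, -1.0]]
wrist_force: [0.3, -0.4, -1.4]
gripper_width: 0.0533
grip_force: 63.1
```

>>> move_arm(offset=[[0.6,2.24,-0.42],[0.6,2.24,-0.42],[0.6,2.24,-0.42],[0.6,2.24,-0.42],[0.6,2.24,-0.42],[0.6,2.24,-0.42],[0.6,2.24,-0.42],[0.6,2.24,-0.42],[0.6,2.24,-0.42],[0.6,2.24,-0.42],[0.6,2.24,-0.42],[0.6,2.24,-0.42],[0.6,2.24,-0.42],[0.6,2.24,-0.42],[0.6,2.24,-0.42],[0.6,2.24,-0.42],[0.6,2.24,-0.42],[0.6,2.24,-0.42],[0.6,2.24,-0.42],[0.6,2.24,-0.42]], dr=[[0,-0.03,0],[0,-0.03,0],[0,-0.03,0],[0,-0.03,0],[0,-0.03,0],[0,-0.03,0],[0,-0.03,0],[0,-0.03,0],[0,-0.03,0],[0,-0.03,0],[0,-0.03,0],[0,-0.03,0],[0,-0.03,0],[0,-0.03,0],[0,-0.03,0],[0,-0.03,0],[0,-0.03,0],[0,-0.03,0],[0,-0.03,0],[0,-0.03,0]])

```text
time: 30.6
position: [0.4546, 0.175, 0.2162]
tcp_rot: [[-0.823, 0.036, 0.567], [0.03, 0.999, -0.02], [-0.567, 0.001, -0.824]]
wrist_force: [-0.3, 0.5, -1.8]
gripper_width: 0.0532
grip_force: 63.2
```

Run:
```python
from h import *
k=-.0087
b=plan(*pegpose(2,k,.085),8)
b=plan(*pegpose(2,k,0.002),8,b)
d=snap('wrist','w12');W=cloud(d);p,R=d['pose'];L=(W-p)@R
q=L[(np.hypot(L[...,0],L[...,1])<.032)&(L[...,2]>-.06)&(L[...,2]<-.03)]
print(np.median(q[:,2]),np.percentile(q,[1,99],axis=0)); cups(cloud(snap('top','t12')))
```

```text
8 off [-1.046, 0.052, 1.175] 1.57 dr [0.0001, -0.0011, 0.0001] 0.001
8 off [0.0, 0.0, 1.037] 1.04 dr [0.0, 0.0, 0.0] 0.0
-0.044264968406545674 [[-0.0206 -0.0292 -0.0579]
 [ 0.0269  0.029  -0.0309]]
cup 283 ctr 0.447 -0.2652 r 0.0262 z 0.07628762213489826 px [399. 231.]
```

>>> move_arm(offset=[[-1.05,0.05,1.18],[-1.05,0.05,1.18],[-1.05,0.05,1.18],[-1.05,0.05,1.18],[-1.05,0.05,1.18],[-1.05,0.05,1.18],[-1.05,0.05,1.18],[-1.05,0.05,1.18],[0,0,0],[0,0,0]], dr=[[0,-0.001,0],[0,-0.001,0],[0,-0.001,0],[0,-0.001,0],[0,-0.001,0],[0,-0.001,0],[0,-0.001,0],[0,-0.001,0],[0,0,0],[0,0,0]])

```text
time: 31.7
position: [0.5785, 0.1739, 0.1853]
tcp_rot: [[-0.82, 0.036, 0.572], [0.029, 0.999, -0.021], [-0.572, -0.0, -0.82]]
wrist_force: [0.5, -0.5, -1.0]
gripper_width: 0.0531
grip_force: 63.4
```

Run:
```python
from h import *
k=-.0087
P=pegpose(2,k,.085);print(P[0],ctrl.sense()['position']);print(plan(*pegpose(2,k,0.0),9)[0])
```

```text
[0.5771 0.1748 0.1867] [0.5785 0.1739 0.1853]
9 off [0.003, 0.008, 0.922] 0.92 dr [-0.0, -0.0003, 0.0001] 0.0
[0.6259 0.173  0.1171]
```

>>> move_arm(offset=[[0,0.01,0.92],[0,0.01,0.92],[0,0.01,0.92],[0,0.01,0.92],[0,0.01,0.92],[0,0.01,0.92],[0,0.01,0.92],[0,0.01,0.8],[0,0.01,0.6],[0,0,0.3],[0,0,0.1],[0,0,0.1],[0,0,0]], dr=[[0,0,0],[0,0,0],[0,0,0],[0,0,0],[0,0,0],[0,0,0],[0,0,0],[0,0,0],[0,0,0],[0,0,0],[0,0,0],[0,0,0],[0,0,0]])

```text
time: 33.0
position: [0.6263, 0.1733, 0.1179]
tcp_rot: [[-0.819, 0.036, 0.573], [0.029, 0.999, -0.02], [-0.573, 0.0, -0.819]]
wrist_force: [0.4, 0.2, -0.9]
gripper_width: 0.0527
grip_force: 63.5
```

>>> move_arm(offset=[[0,0,0.1],[0,0,0.1],[0,0,0.05],[0,0,0],[0,0,0]], dr=[[0,0,0],[0,0,0],[0,0,0],[0,0,0],[0,0,0]])

```text
time: 33.5
position: [0.6269, 0.1734, 0.1174]
tcp_rot: [[-0.818, 0.035, 0.573], [0.029, 0.999, -0.02], [-0.574, 0.0, -0.819]]
wrist_force: [-18.5, -1.6, 13.5]
gripper_width: 0.0531
grip_force: 65.5
```

>>> move_arm(offset=[[0,0,0],[0,0,0],[0,0,0],[0,0,0],[0,0,-1],[0,0,-2],[0,0,-2],[0,0,-2],[0,0,-3],[0,0,-3]], dr=[[0,0,0],[0,0,0],[0,0,0],[0,0,0],[0,0,0],[0,0,0],[0,0,0],[0,0,0],[0,0,0],[0,0,0]], gripper=0.78)

```text
time: 34.5
position: [0.5522, 0.1757, 0.2231]
tcp_rot: [[-0.819, 0.036, 0.572], [0.029, 0.999, -0.021], [-0.573, -0.0, -0.82]]
wrist_force: [1.0, 0.8, 0.0]
gripper_width: 0.0664
grip_force: 0.0
```

Run:
```python
from h import *
d=snap('wrist','w13');print(d['pose'][0]);seated(d,1);seated(d,2);e=snap('scene','s13');seated(e,1);seated(e,2)
t=snap('top','t13');cups(cloud(t))
a=plan([.45,.1,.26],down(178),8)
a=plan([.438,-.265,.18],down(178),14,a)
```

```text
[0.5522 0.1757 0.2231]
peg 1 4548 side [ 0.006  -0.0001] tilt deg [-10.3427  -0.4837] off seat along peg 0.0005671570783840607 rms 0.0005026945012755569
peg 2 4982 side [ 0.0052 -0.0006] tilt deg [-11.8217  -0.0254] off seat along peg 0.0006328924671378292 rms 0.0004687294876079181
peg 1 424 side [ 0.006  -0.0007] tilt deg [-9.8007  0.207 ] off seat along peg 0.0006899040119717568 rms 0.0014643430544846602
peg 2 421 side [ 0.0056 -0.0007] tilt deg [-12.7858   0.8592] off seat along peg 0.0008110299630959491 rms 0.0013758073705411298
cup 285 ctr 0.4469 -0.2649 r 0.0264 z 0.07615024329825015 px [399. 231.]
8 off [1.054, -1.001, -0.85] 1.68 dr [0.0003, 0.0768, -0.0001] 0.077
14 off [-0.005, -2.609, 0.571] 2.67 dr [0.0, 0.0, 0.0] 0.0
```

>>> move_arm(offset=[[1.05,-1,-0.85],[1.05,-1,-0.85],[1.05,-1,-0.85],[1.05,-1,-0.85],[1.05,-1,-0.85],[1.05,-1,-0.85],[1.05,-1,-0.85],[1.05,-1,-0.85]], dr=[[0,0.077,0],[0,0.077,0],[0,0.077,0],[0,0.077,0],[0,0.077,0],[0,0.077,0],[0,0.077,0],[0,0.077,0]], gripper=0.85)

```text
time: 35.45
position: [0.4497, 0.099, 0.2568]
tcp_rot: [[-0.999, 0.036, -0.01], [0.036, 0.999, 0.0], [0.01, -0.0, -1.0]]
wrist_force: [0.5, -0.2, 0.2]
gripper_width: 0.0727
grip_force: 0.0
```

>>> move_arm(offset=[[0,-2.61,0.57],[0,-2.61,0.57],[0,-2.61,0.57],[0,-2.61,0.57],[0,-2.61,0.57],[0,-2.61,0.57],[0,-2.61,0.57],[0,-2.61,0.57],[0,-2.61,0.57],[0,-2.61,0.57],[0,-2.61,0.57],[0,-2.61,0.57],[0,-2.61,0.57],[0,-2.61,0.57],[0,0,0],[0,0,0]], dr=[[0,0,0],[0,0,0],[0,0,0],[0,0,0],[0,0,0],[0,0,0],[0,0,0],[0,0,0],[0,0,0],[0,0,0],[0,0,0],[0,0,0],[0,0,0],[0,0,0],[0,0,0],[0,0,0]])

```text
time: 37.05
position: [0.4361, -0.2659, 0.1764]
tcp_rot: [[-0.999, 0.037, -0.008], [0.037, 0.999, 0.002], [0.008, 0.001, -1.0]]
wrist_force: [0.6, 0.2, -0.1]
gripper_width: 0.0725
grip_force: 0.0
```

Run:
```python
from h import *
d=snap('wrist','w14');print(d['pose'][0]);cups(cloud(d));cups(cloud(snap('top','t14')))
plan([.4465,-.265,.028],down(178),7)
```

```text
[ 0.4361 -0.2659  0.1764]
cup 3150 ctr 0.4465 -0.2658 r 0.0263 z 0.07676892964485062 px [283. 219.]
cup 83 ctr 0.4575 -0.262 r 0.0228 z 0.0764600140518592 px [398. 226.]
7 off [-0.152, 0.006, 2.131] 2.14 dr [0.0001, -0.001, -0.0001] 0.001
```

>>> move_arm(offset=[[-0.15,0,2.13],[-0.15,0,2.13],[-0.15,0,2.13],[-0.15,0,2.13],[-0.15,0,2.13],[-0.15,0,2.13],[-0.15,0,2.05],[0,0,0],[0,0,0]], dr=[[0,-0.001,0],[0,-0.001,0],[0,-0.001,0],[0,-0.001,0],[0,-0.001,0],[0,-0.001,0],[0,-0.001,0],[0,0,0],[0,0,0]])

```text
time: 38.05
position: [0.4466, -0.2653, 0.0298]
tcp_rot: [[-0.999, 0.035, 0.001], [0.035, 0.999, 0.0], [-0.001, 0.0, -1.0]]
wrist_force: [0.7, 0.4, 0.0]
gripper_width: 0.0726
grip_force: 0.0
```

>>> move_arm(offset=[[0,0,0],[0,0,0],[0,0,0],[0,0,0],[0,0,0]], dr=[[0,0,0],[0,0,0],[0,0,0],[0,0,0],[0,0,0]], gripper=0)

```text
time: 38.55
position: [0.4476, -0.2665, 0.031]
tcp_rot: [[-0.999, 0.036, 0.004], [0.036, 0.999, -0.001], [-0.004, -0.001, -1.0]]
wrist_force: [0.1, 1.0, 6.8]
gripper_width: 0.0517
grip_force: 61.8
```

Run:
```python
from h import *
s=ctrl.sense();p,R=np.array(s['position']),np.array(s['tcp_rot']);print(p,s['gripper_width'],s['grip_force'])
k=p[2]-.040-.0005; print('k',k)
a=p+[0,0,.17],R
P=pegpose(3,k,.085);print('pre',P[0])
b=plan([P[0][0]-.12,P[0][1],P[0][2]+.03],pegR(),16,a)
```

```text
[ 0.4476 -0.2665  0.031 ] 0.05168133618528131 61.75410619005561
k -0.00946925118908654
pre [0.5742 0.0748 0.1861]
16 off [0.008, 2.133, -0.103] 2.14 dr [-0.0001, -0.038, 0.0001] 0.038
```

>>> move_arm(offset=[[0,0,-1],[0,0,-2],[0,0,-3],[0,0,-3],[0,0,-3],[0,0,-3],[0,0,-2]], dr=[[0,0,0],[0,0,0],[0,0,0],[0,0,0],[0,0,0],[0,0,0],[0,0,0]])

```text
time: 39.25
position: [0.4466, -0.2662, 0.2023]
tcp_rot: [[-0.999, 0.036, 0.003], [0.036, 0.999, -0.001], [-0.003, -0.001, -1.0]]
wrist_force: [-0.3, -0.4, -1.3]
gripper_width: 0.0514
grip_force: 62.5
```

>>> move_arm(offset=[[0,2.13,-0.1],[0,2.13,-0.1],[0,2.13,-0.1],[0,2.13,-0.1],[0,2.13,-0.1],[0,2.13,-0.1],[0,2.13,-0.1],[0,2.13,-0.1],[0,2.13,-0.1],[0,2.13,-0.1],[0,2.13,-0.1],[0,2.13,-0.1],[0,2.13,-0.1],[0,2.13,-0.1],[0,2.13,-0.1],[0,2.13,-0.1],[0,0,0]], dr=[[0,-0.038,0],[0,-0.038,0],[0,-0.038,0],[0,-0.038,0],[0,-0.038,0],[0,-0.038,0],[0,-0.038,0],[0,-0.038,0],[0,-0.038,0],[0,-0.038,0],[0,-0.038,0],[0,-0.038,0],[0,-0.038,0],[0,-0.038,0],[0,-0.038,0],[0,-0.038,0],[0,0,0]])

```text
time: 40.95
position: [0.4528, 0.0767, 0.2142]
tcp_rot: [[-0.82, 0.032, 0.572], [0.026, 1.0, -0.018], [-0.572, 0.0, -0.82]]
wrist_force: [0.2, -0.3, -1.4]
gripper_width: 0.0515
grip_force: 62.8
```

Run:
```python
from h import *
k=-.0095
b=plan(*pegpose(3,k,.085),8)
d=snap('wrist','w15');W=cloud(d);p,R=d['pose'];L=(W-p)@R
q=L[(np.hypot(L[...,0],L[...,1])<.032)&(L[...,2]>-.06)&(L[...,2]<-.03)]
print(np.median(q[:,2]),np.percentile(q,[1,99],axis=0))
```

```text
8 off [-1.042, 0.029, 1.159] 1.56 dr [0.0004, -0.0004, 0.0005] 0.001
-0.045020058666590625 [[-0.0199 -0.0291 -0.0579]
 [ 0.0268  0.0289 -0.031 ]]
```

>>> move_arm(offset=[[-1.04,0.03,1.16],[-1.04,0.03,1.16],[-1.04,0.03,1.16],[-1.04,0.03,1.16],[-1.04,0.03,1.16],[-1.04,0.03,1.16],[-1.04,0.03,1.16],[-1.04,0.03,1.16],[0,0,0],[0,0,0]], dr=[[0,0,0],[0,0,0],[0,0,0],[0,0,0],[0,0,0],[0,0,0],[0,0,0],[0,0,0],[0,0,0],[0,0,0]])

```text
time: 42.0
position: [0.5753, 0.0717, 0.1856]
tcp_rot: [[-0.821, 0.037, 0.57], [0.03, 0.999, -0.022], [-0.571, -0.0, -0.821]]
wrist_force: [0.0, 0.3, -0.8]
gripper_width: 0.0514
grip_force: 62.8
```

Run:
```python
from h import *
k=-.0095
P=pegpose(3,k,.085);print(P[0],ctrl.sense()['position']);print(plan(*pegpose(3,k,0.0),9)[0])
d=snap('wrist','w16');seated(d,2)
```

```text
[0.5743 0.0748 0.186 ] [0.5753 0.0717 0.1856]
9 off [0.005, 0.035, 0.933] 0.93 dr [-0.0001, -0.0005, -0.0] 0.001
[0.623  0.073  0.1164]
peg 2 6399 side [ 0.0055 -0.0002] tilt deg [-11.7543   0.1013] off seat along peg 0.000493810103639389 rms 0.00046337654732297
```

>>> move_arm(offset=[[0,0.15,0.92],[0,0.1,0.92],[0,0.05,0.92],[0,0,0.92],[0,0,0.92],[0,0,0.92],[0,0,0.92],[0,0,0.8],[0,0,0.6],[0,0,0.4],[0,0,0.15],[0,0,0.1],[0,0,0]], dr=[[0,0,0],[0,0,0],[0,0,0],[0,0,0],[0,0,0],[0,0,0],[0,0,0],[0,0,0],[0,0,0],[0,0,0],[0,0,0],[0,0,0],[0,0,0]])

```text
time: 43.35
position: [0.6236, 0.0741, 0.1169]
tcp_rot: [[-0.82, 0.036, 0.572], [0.029, 0.999, -0.02], [-0.572, -0.0, -0.82]]
wrist_force: [-8.7, -0.4, 5.0]
gripper_width: 0.0515
grip_force: 64.1
```

Contact along the peg is 10 N, so the cup is seated. I'll nudge it slightly, release and retreat.

>>> move_arm(offset=[[0,0,0.05],[0,0,0]], dr=[[0,0,0],[0,0,0]])

```text
time: 43.55
position: [0.6237, 0.0741, 0.1168]
tcp_rot: [[-0.82, 0.036, 0.572], [0.029, 0.999, -0.02], [-0.572, -0.0, -0.82]]
wrist_force: [-12.6, -0.4, 8.5]
gripper_width: 0.0516
grip_force: 64.6
```

>>> move_arm(offset=[[0,0,0],[0,0,0],[0,0,0],[0,0,0],[0,0,-1],[0,0,-2],[0,0,-2],[0,0,-2],[0,0,-3],[0,0,-3],[0,0,-4],[0,0,-4],[0,0,0],[0,0,0],[0,0,0],[0,0,0],[0,0,0],[0,0,0]], dr=[[0,0,0],[0,0,0],[0,0,0],[0,0,0],[0,0,0],[0,0,0],[0,0,0],[0,0,0],[0,0,0],[0,0,0],[0,0,0],[0,0,0],[0,0,0],[0,0,0],[0,0,0],[0,0,0],[0,0,0],[0,0,0]], gripper=0.78)

```text
time: 45.35
position: [0.5044, 0.0783, 0.2871]
tcp_rot: [[-0.821, 0.036, 0.57], [0.029, 0.999, -0.021], [-0.571, -0.0, -0.821]]
wrist_force: [0.6, -0.6, -0.2]
gripper_width: 0.0667
grip_force: 0.0
```

Run:
```python
from h import *
d=snap('wrist','w17')
for i in(1,2,3):seated(d,i)
e=snap('scene','s17')
for i in(1,2,3):seated(e,i)
t=snap('top','t17');cups(cloud(t))
cv2.imwrite('pics/v17.png',np.hstack([cv2.resize(e['frame'],(400,300)),cv2.resize(d['frame'],(400,300))]))
```

```text
peg 1 2456 side [ 0.0061 -0.    ] tilt deg [-10.3177  -0.546 ] off seat along peg 0.0005632507229427137 rms 0.0005779981422953001
peg 2 2831 side [ 0.0053 -0.0001] tilt deg [-11.8322   0.1076] off seat along peg 0.0005564410755749389 rms 0.000544344361318899
peg 3 2889 side [0.0055 0.0001] tilt deg [-11.2686  -0.4376] off seat along peg 0.0007659328836092875 rms 0.0005352423846839144
peg 1 425 side [ 0.0062 -0.0009] tilt deg [-10.3888  -0.5889] off seat along peg 0.0008148173441554809 rms 0.001430420224074433
peg 2 422 side [ 0.0054 -0.0006] tilt deg [-11.8303   0.4159] off seat along peg 0.0005693929363509085 rms 0.0014101368447280234
peg 3 418 side [ 0.0059 -0.0002] tilt deg [-11.5658  -0.0994] off seat along peg 0.0011028234239557266 rms 0.001314315218938678
```

View pics/v17.png

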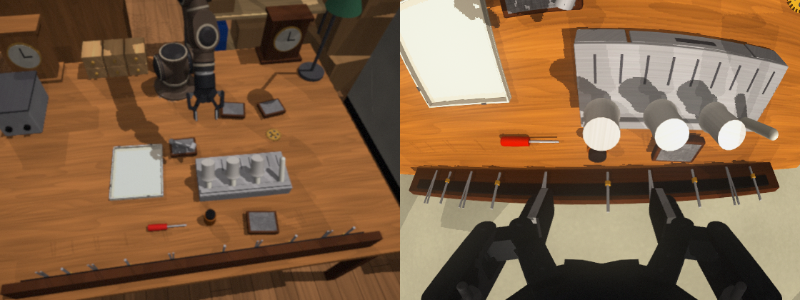

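The picture shows the tray empty at (137,172) in the scene half, and three cups on pegs 1 to 3. The drawer is shut, the hammer is on the stand at (183,147), and the bystanders are where they were.

```bash
python3 -c "
from rig import ctrl
print(ctrl.sign_off())"
```

```text
the job is handed in; nothing more can be done
None
```

The job is handed in after about 45 s of robot time: the hammer lies on the right-hand walnut stand, the drip drawer is snapped home, and all three cups present hang seated on pegs 1 to 3, each measured within about 1 mm of its seat.

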